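# Hang the ear defenders back on the rail

## Robot

A 6-joint arm with a two-finger parallel gripper is mounted at the origin on the work surface. World frame = base frame: x ahead of the robot, y to its left, z up, the work surface at z = 0. Lengths are in m, angles in degrees, forces in N, time in s.
With the tool pointing down it reaches from about 0.4 to 0.825 m from the base axis. Payload 7 kg.
Tool frame: the origin (TCP) lies on the centre line of the jaws, within the pads' length; the fingertips stand 19 mm ahead of it and the grasp point (between the pads) is the TCP; z points along the fingers, y is the line along which they close (so a half turn about z gives the same grasp; the last joint's range is limited). The gripper opens to 88 mm and grips with 3 to 60 N. Pads are 19 mm wide; open, the fingers measure 130 mm over their backs; the gripper's body (78 mm by 193 mm) begins 47 mm behind the grasp point.
Start: joints at [-59.066, 20.546, 0.682, 0, -70.136, -16.507], TCP at [0.168, -0.654, 0.246] pointing down, gripper open.
Joint ranges: [-176.03, 176.03], [-82.01, 121.73], [-58.28, 71.71], [-173.87, 95.51], [-174.79, -0.11], [-173.66, 173.66]. Speed limits (degrees/s): [136.94, 136.94, 172.46, 180, 180, 180].

## Interface

Orientations are given as [roll, pitch, yaw] about the fixed x, y, z axes, in that order (R = Rz(yaw) Ry(pitch) Rx(roll)).
In Python, from plant import ctrl gives the robot as it stands.
- The arm moves only by the tool move_arm, never from a script. Its argument "motion" is a list of rows, each a list of 3 entries, a list of its own where there are three numbers: the shift along the tool's x, y, z in mm, then the turn, a rotation vector about the tool's x, y, z in degrees, then the closure, from 0 (fully open) to 1 (shut). A call has 1 to 10 rows; each row is the pose to reach, as a shift and turn from the pose commanded when the call began, along the tool's axes at that moment; what a row does not reach only later rows make up. A row lasts 1/12 s, in which the tool goes at most 41.7 mm and 7.16 degrees, less where a joint would pass 70% of its speed; a pose out of reach is approached as far as the arm can. A call with a gripper value outside its range is refused whole. The fingers move at their own pace and stop on an object; the grip force is fixed at half the most. Time passes only in rows, so rows that repeat a pose let the fingers close. It gives the time, the measured TCP pose, the force, the opening and the grip force at its end, in the units of the state.
- ctrl.get_obs(): the state, without advancing time (a new reading comes with each control period).
- ctrl.snapshot(name): name is "scene" or "top" or "wrist"; returns a dict with "color" (480x640x3 uint8, blue, green, red), "camera_matrix" (3x3 intrinsics, pixels), "cam_to_world" (4x4, takes a point from camera to world coordinates). Camera axes: x right, y up, looking along -z (the intrinsics and any distortion apply to the point x, -y, -z); pixel columns grow to the right and rows downward; lengths in m; the calibration is good to about 2 mm. A picture is of the moment at which its call begins. There is no depth.
- ctrl.close_job(): hands the job in; it is judged then, once.
The state is a dict: "clock": time; "joint_pos": joint angles; "qvel": joint speeds; "tau": joint torques, N m; "tool_pos": TCP position; "orientation": TCP orientation; "force": force on the tool from outside, world axes, zero at the start; "moment": the same for the moment, N m; "opening": finger opening in m; "gripper_force": force on a finger pad.
Only numpy, scipy, OpenCV 4.12 (cv2) and the standard library are available. Lean on these libraries where they do the work, as an engineer would, in place of code of your own. Each camera call takes 0.05 s, during which the arm holds its last target. There are 200 camera calls.

## Task

The red ear defenders are lying on their side: stand them up on their two cups on the table and let go, then take them again by the padded headband and hang them over the rail, squarely across the yellow sleeve with one cup on each side of the bar, hanging straight and still. Do not drop them, and leave the blue pair and everything else on the table where it is.

Things in the scene. Friction and masses are not known exactly. Their poses are not given: they have to be found in the camera images.
- red_muffs: Red ear defenders, a rigid inverted U, 0.15-0.27 kg, 156 mm wide, 178 mm high. Origin midway between the undersides of the two cups; z from cups to crown, y cup to cup, x across the band. Starts lying on its side: x straight down, z level, origin 32 mm above the table. Centre of mass near z 60 mm. Stood upright on the cups it is stable. Thin legs at |y| 60 mm, then 45 degree shoulders.
- red_cup_a (a point): Centre of the cup on the +y side (body y 59, z 42 mm): a block 38 mm thick in y (black cushion inside, red shell outside), 64 mm wide in x, 84 mm high in z. 80 mm is free between the cups. Axes as the body. Can be gripped across its thickness, at a tilt; but held by a cup, the gripper's body would meet the bar when hanging.
- red_cup_b (a point): Centre of the other, equal cup (body y -59, z 42 mm). Axes as the body.
- red_crown (a point): Middle of the underside of the crown pad (body z 148 mm), which comes to rest on the bar. The pad is a black block 30 mm wide in x, 56 mm long in y, 30 mm high above this point; grip it across x. The opening beneath is 56 mm wide just under the pad, 112 mm between the legs, 80 mm between the cups. Axes as the body.
- rail: Fixed stand: blue base plate 150 x 400 mm, 12 mm thick, two blue posts at y +-185 mm, 30 x 16 mm, their tops at 187 mm, and a round steel bar of 22 mm diameter between them, along the stand's y, its axis 175 mm above the table. Origin on the table under the middle of the bar.
- sleeve: Yellow sleeve on the bar, 70 mm long, 26 mm diameter, fixed: the place for the red pair. Origin at its centre, on the bar's axis (175 mm above the table, 75 mm to one side or the other of the bar's middle); its y runs along the bar, its z is up; its top is 13 mm above its origin.
- blue_muffs: Blue ear defenders, same shape and frame as the red pair, hanging loose over the bare bar 75 mm from the bar's middle, on the other side from the sleeve. Leave alone.
- wipes_tub: White tub with green lid, 84 mm diameter, 130 mm tall, loose; origin at centre of underside. Leave alone.
- bottle: White bottle with blue cap, 64 mm diameter, 170 mm tall, loose; origin at centre of underside. Leave alone.
- tape_roll: Orange roll lying flat, 100 mm outside diameter, 30 mm high, loose; origin at centre of underside. Leave alone.
- wrench: Steel wrench lying flat, 180 mm long along its x, loose. Leave alone.
- torch: Black and yellow square torch lying down, about 155 mm long along its x, up to 50 mm wide and 44 mm high, loose; origin on its underside. Leave alone.

How it is judged:
By the outcome, as a careful person would: the job done as asked, in the order asked, and still so for the second after the job is handed in, with the robot touching nothing.
It also fails if it takes over 72 s, if anything falls off the work surface, if the arm or the gripper's body presses on something with over 40 N, if the wrist force passes 120 N, or if a joint passes its speed limit or range.

## Working session

There is one attempt and no reset: what is moved stays moved. The work goes in short steps, Python scripts to look and compute and a tool call to move; the robot and the scene stay as the last step left them, time stands still between calls to the robot, and variables do not carry over. Pictures are saved under pics/ and viewed, at most 10 in all, crops included, and the job is handed in when it is done.

Besides the shell and the picture viewer there is one more tool, called as name([rows], argument=value, ...), one row to a line, values as JSON. move_arm: Moves the arm, as the interface text tells. Its arguments: {"type":"object","properties":{"motion":{"type":"array"}},"required":["motion"]}

```bash
mkdir -p pics; ls; cat > h.py <<'E'
import cv2,numpy as np
from plant import ctrl
from scipy.spatial.transform import Rotation as R
def snap(n,f=None):
    s=ctrl.snapshot(n)
    if f: cv2.imwrite('pics/'+f,s['color'])
    return s
def ray(s,u,v):
    K=np.array(s['camera_matrix']);T=np.array(s['cam_to_world'])
    d=np.linalg.inv(K)@[u,v,1]; d=np.array([d[0],-d[1],-d[2]])
    return T[:3,3],T[:3,:3]@d
def onz(s,u,v,z):
    o,d=ray(s,u,v); return o+d*(z-o[2])/d[2]
def proj(s,p):
    K=np.array(s['camera_matrix']);T=np.array(s['cam_to_world'])
    c=T[:3,:3].T@(np.array(p)-T[:3,3]); q=K@[c[0],-c[1],-c[2]]; return q[:2]/q[2]
E
python3 - <<'E'
from h import *
s=snap('top','top0.png');t=snap('scene','scene0.png')
print(s.keys());print(s['cam_to_world'],t['cam_to_world'],s['camera_matrix']);print(ctrl.get_obs())
E
```

```text
pics
dict_keys(['color', 'camera_matrix', 'cam_to_world'])
[[ 0.00781155  0.98232642 -0.1870128   0.35843675]
 [-0.99988657  0.01008148  0.01118984  0.01879554]
 [ 0.01287744  0.18690418  0.98229374  1.24146924]
 [ 0.          0.          0.          1.        ]] [[ 0.72590855 -0.41090917  0.55155274  1.13867398]
 [ 0.68773702  0.42357983 -0.58957435 -0.56515231]
 [ 0.00863488  0.8073003   0.59007767  0.72636277]
 [ 0.          0.          0.          1.        ]] [[494.60207579   0.         328.77381719]
 [  0.         494.60207579 237.60705204]
 [  0.           0.           1.        ]]
{'clock': 0.1, 'joint_pos': array([-5.90687143e+01,  2.05860795e+01,  6.38390441e-01, -1.58575621e-02,
       -7.01348866e+01, -1.65062396e+01]), 'qvel': array([-0.00506016, -0.07251921,  0.10101096,  0.04463641, -0.08562299,
       -0.02016827]), 'tau': array([-5.49793804e-04, -5.84164453e+01,  2.93753010e+01,  7.01541334e+00,
        1.02334691e-02, -6.45021896e-05]), 'tool_pos': array([ 0.16800917, -0.65333819,  0.24473158]), 'orientation': array([ 1.79916592e+02, -9.16967641e-03, -1.65580346e+02]), 'force': array([0.74927816, 0.42510102, 0.20393962]), 'moment': array([-0.02627954, -0.01550958, -0.02789698]), 'gripper_force': 0.0, 'opening': 0.0877970987875766}
```

View pics/top0.png

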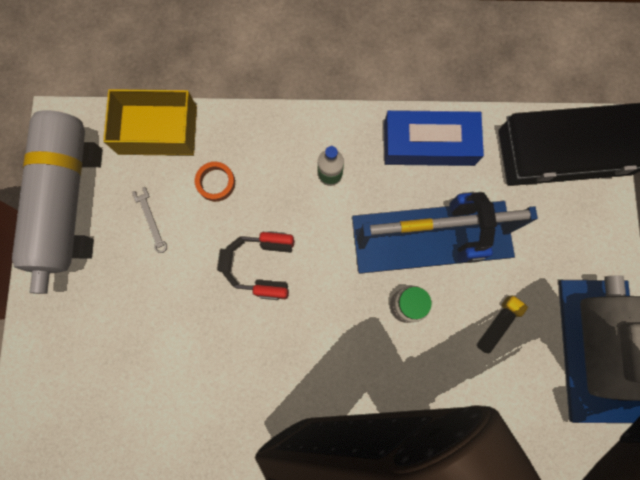

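View pics/scene0.png

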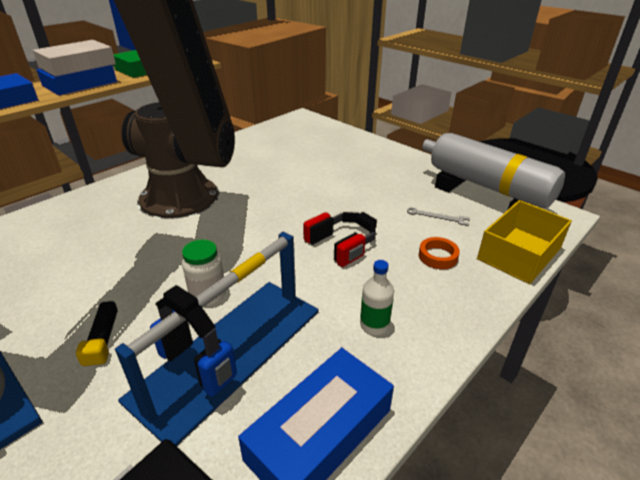

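Top view: red cups at about (275,240) and (270,291), crown pad at (226,260), pointing toward world +y. Rail runs from (370,230) to (530,215), sleeve at (417,226), blue pair at (480,225).

```bash
cat > m.py <<'E'
from h import *
def red(img):
    h=cv2.cvtColor(img,cv2.COLOR_BGR2HSV)
    return (((h[...,0]<5)|(h[...,0]>174))&(h[...,1]>170)&(h[...,2]>90)).astype(np.uint8)*255
def yel(img):
    h=cv2.cvtColor(img,cv2.COLOR_BGR2HSV)
    return ((h[...,0]>18)&(h[...,0]<32)&(h[...,1]>170)&(h[...,2]>90)).astype(np.uint8)*255
def blobs(m,a=60):
    n,l,st,c=cv2.connectedComponentsWithStats(m)
    return [(st[i][:4],st[i][4],cv2.minAreaRect(np.argwhere(l==i)[:,::-1].astype(np.float32))) for i in range(1,n) if st[i][4]>a]
E
python3 - <<'E'
from m import *
np.set_printoptions(precision=4,suppress=True)
for n in ('top','scene'):
    s=ctrl.snapshot(n)
    for f in (red,yel):
        for b,a,r in blobs(f(s['color'])):
            print(n,f.__name__,b,a,np.round(r[0],1),np.round(r[1],1),round(r[2],1))
            if n=='top':
                z=0.064 if f is red else 0.182
                print(np.array([onz(s,*p,z)[:2] for p in cv2.boxPoints(r)]).round(4).tolist(), onz(s,*r[0],z))
    if n=='top':
        g=cv2.cvtColor(s['color'],cv2.COLOR_BGR2GRAY)
        cv2.imwrite('pics/c0.png',np.hstack([cv2.resize(s['color'][220:310,205:305],None,fx=4,fy=4,interpolation=2),cv2.resize(s['color'][185:275,350:450],None,fx=4,fy=4,interpolation=2)]))
E
```

```text
top red [260 233  33  11] 291 [276.1 237.9] [32.3  9.2] 5.7
[[0.5729, 0.1727], [0.5954, 0.1712], [0.5882, 0.0931], [0.5658, 0.0948]] [0.5806 0.1329 0.064 ]
top red [253 285  34  13] 326 [269.5 291. ] [33.5 10.1] 5.4
[[0.4438, 0.1851], [0.4677, 0.1837], [0.4608, 0.1044], [0.437, 0.1061]] [0.4523 0.1448 0.064 ]
top yel [104  89  85  56] 2978 [146.  116.5] [83.4 54.3] 1.0
[[0.7717, 0.5143], [0.9035, 0.5244], [0.9027, 0.3333], [0.7707, 0.3273]] [0.8364 0.4249 0.182 ]
top yel [ 24 152  52  18] 588 [ 49.7 159.3] [51.4 14.5] 5.7
[[0.7201, 0.6877], [0.754, 0.6887], [0.7434, 0.5736], [0.7095, 0.5733]] [0.7317 0.6308 0.182 ]
top yel [401 219  32  13] 326 [416.7 225.1] [10.5 30.9] 84.3
[[0.598, -0.1512], [0.6057, -0.2193], [0.5821, -0.2209], [0.5745, -0.1531]] [ 0.59   -0.1861  0.182 ]
top yel [506 297  21  19] 248 [515.8 305.5] [19.7 13.3] 33.7
[[0.4162, -0.3683], [0.4399, -0.3856], [0.417, -0.4194], [0.3934, -0.402]] [ 0.4166 -0.3938  0.182 ]
scene red [304 213  26  30] 244 [312.9 224. ] [15.1 34.8] 38.7
scene red [337 234  29  33] 438 [347.8 247.7] [20.1 37.6] 39.8
scene yel [500 154  27  37] 395 [511.1 170.9] [12.8 40.5] 28.6
scene yel [477 200  94  83] 4760 [522.1 239.5] [75.6 74.2] 23.2
scene yel [232 253  33  28] 388 [249.  265.6] [12.1 34. ] 54.8
scene yel [ 76 339  29  27] 647 [ 90. 352.] [26. 28.] 90.0
```

View pics/c0.png

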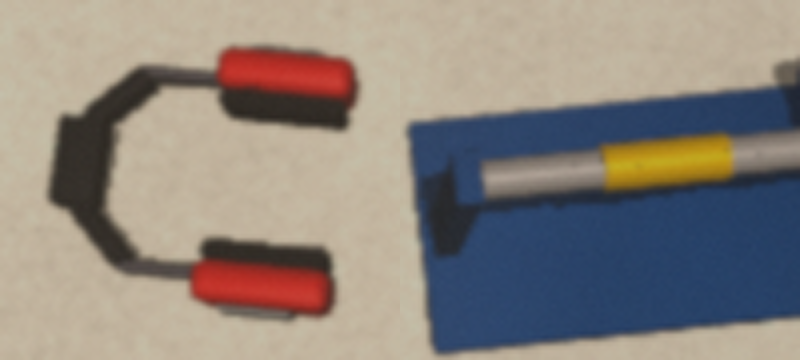

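Crop shows the red shells outside with black cushions inside, and the pad centre near full-image (225.5,260). The geometry matches the given sizes: shells 129 mm apart, yaw about 5°. Next I write the pose-difference helper and check the crown.

```bash
cat >> h.py <<'E'
np.set_printoptions(precision=4,suppress=True)
def now():
    o=ctrl.get_obs(); return np.array(o['tool_pos']),R.from_euler('xyz',o['orientation'],degrees=True)
def rel(p,Rt,base=None):
    p0,R0=base or now()
    return (R0.inv().apply(np.array(p)-p0)*1000).round(1),(R0.inv()*Rt).as_rotvec(degrees=True).round(2)
def frame(z,y):
    z=np.array(z)/np.linalg.norm(z); y=np.array(y)/np.linalg.norm(y); return R.from_matrix(np.c_[np.cross(y,z),y,z])
BY=np.array([-.9957,.092,0]);BZ=np.array([.092,.9957,0]);Z=np.array([0,0,1.])
MID=np.array([.5165,.1389,0])
E
python3 - <<'E'
from m import *
s=ctrl.snapshot('top')
print('crown',onz(s,225.5,260,.047),'expect',MID+BZ*.121)
c=np.cos(np.radians(40));d=np.sin(np.radians(40))
Rt=frame(-c*Z-d*BZ,BY)
G=MID-.059*BY; G[2]=.048
b=now(); print(b[0],G)
p1=G+[0,0,.18]+.06*BZ
print(rel(p1,Rt)); print(rel(G,Rt,(p1,Rt)), Rt.as_euler('xyz',degrees=True),p1)
E
```

```text
crown [0.5279 0.2558 0.047 ] expect [0.5276 0.2594 0.    ]
[ 0.1681 -0.6535  0.2451] [0.5752 0.1335 0.048 ]
(array([-610.6,  717.3,   17.6]), array([ 24.53,  34.8 , -67.26]))
(array([-69.7,  -0. , 176.5]), array([0., 0., 0.])) [-180.      -39.9983  -95.279 ] [0.5808 0.1932 0.228 ]
```

move_arm([
  [[0,0,-40],[0,0,0],0],
  [[0,0,-80],[0,0,0],0],
  [[0,0,-120],[0,0,0],0],
  [[-27,31,-120],[0,0,-6],0],
  [[-54,62,-120],[0,0,-12],0],
  [[-81,94,-120],[0,0,-18],0],
  [[-108,125,-120],[0,0,-24],0],
  [[-135,156,-120],[0,0,-30],0],
  [[-162,188,-120],[0,0,-36],0],
  [[-189,220,-120],[0,0,-42],0],
])

```text
clock: 1.08
tool_pos: [0.2964, -0.3921, 0.3656]
orientation: [-180.0, 0.0, -123.3]
force: [1.9, 0.2, -0.3]
opening: 0.0881
gripper_force: 0.0
```

```bash
cat > t.py <<'E'
from m import *
c=np.cos(np.radians(40));d=np.sin(np.radians(40))
Rt=frame(-c*Z-d*BZ,BY)
G=MID-.059*BY; G[2]=.048
p1=G+[0,0,.18]+.06*BZ
E
python3 - <<'E'
from t import *
print(now()[0],ctrl.get_obs()['orientation'],rel(p1+[0,0,.12],Rt))
E
```

```text
[ 0.2964 -0.3921  0.3656] [-179.9776    0.0044 -123.3   ] (array([-645.3,   83.7,   17.6]), array([  9.76,  39.18, -26.87]))
```

move_arm([
  [[-40,5,1],[1,3,-2],0],
  [[-80,10,2],[1.5,6,-4],0],
  [[-120,15,3],[2,9,-6],0],
  [[-160,20,4],[3,12,-8],0],
  [[-200,26,5],[4,15,-10],0],
  [[-240,31,6],[4.5,18,-12],0],
  [[-280,36,7],[5,21,-14],0],
  [[-320,41,8],[6,24,-16],0],
  [[-360,46,9],[7,28,-19],0],
  [[-400,52,10],[8,32,-22],0],
])

```text
clock: 1.92
tool_pos: [0.4746, -0.0297, 0.3563]
orientation: [-178.1, -32.8, -101.3]
force: [1.6, -0.6, 1.5]
opening: 0.0878
gripper_force: 0.0
```

```bash
python3 - <<'E'
from t import *
print(now()[0],ctrl.get_obs()['orientation'],rel(p1,Rt),rel(p1+[0,0,.06],Rt),ctrl.get_obs()['joint_pos'])
E
```

```text
[ 0.4746 -0.0297  0.3563] [-178.1105  -32.8379 -101.3458] (array([-270.8,  -60.9,  -20. ]), array([ 1.72,  7.07, -5.  ])) (array([-238.3,  -62.6,  -70.4]), array([ 1.72,  7.07, -5.  ])) [ 37.7181   4.6461 -21.7209  22.3423 -88.5402 -54.0752]
```

move_arm([
  [[-34,-8,-8],[0.3,1,-0.7],0],
  [[-68,-16,-15],[0.6,2,-1.5],0],
  [[-102,-24,-20],[0.9,3,-2],0],
  [[-136,-32,-22],[1.2,4,-3],0],
  [[-170,-40,-22],[1.5,5,-4],0],
  [[-204,-48,-21],[1.7,6,-5],0],
  [[-240,-56,-20],[1.7,7,-5],0],
  [[-271,-61,-20],[1.7,7.1,-5],0],
  [[-271,-61,-20],[1.7,7.1,-5],0],
  [[-271,-61,-20],[1.7,7.1,-5],0],
])

```text
clock: 2.75
tool_pos: [0.5808, 0.192, 0.2251]
orientation: [179.7, -40.1, -95.2]
force: [-0.1, -0.1, 0.3]
opening: 0.0876
gripper_force: 0.0
```

```bash
python3 - <<'E'
from t import *
print(now()[0],ctrl.get_obs()['orientation'],rel(G,Rt),ctrl.get_obs()['joint_pos'])
snap('wrist','w1.png')
E
```

```text
[0.5808 0.192  0.2251] [179.6612 -40.0881 -95.2082] (array([-69.1,  -0.8, 173.4]), array([ 0.29, -0.09,  0.05])) [ 48.9266  29.9923  -6.7475  21.8846 -87.899  -61.963 ]
```

View pics/w1.png

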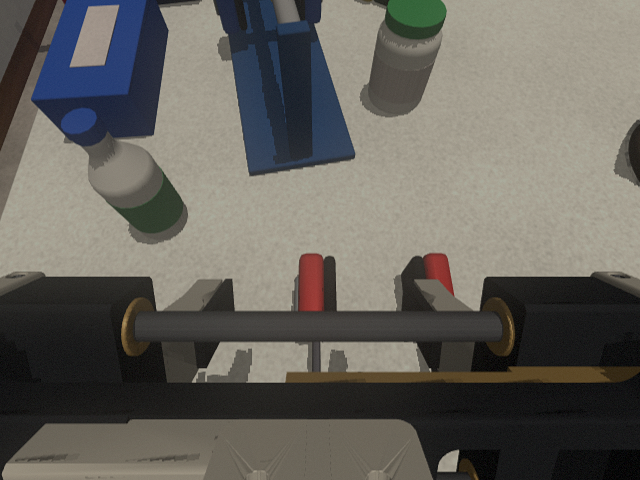

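Wrist view: the far cup spans columns 299–337, centred between the fingers. Going in.

move_arm([
  [[-35,0,20],[0,0,0],0],
  [[-69,-1,40],[0.3,0,0],0],
  [[-69,-1,75],[0.3,0,0],0],
  [[-69,-1,110],[0.3,0,0],0],
  [[-69,-1,140],[0.3,0,0],0],
  [[-69,-1,160],[0.3,0,0],0],
  [[-69,-1,173],[0.3,0,0],0],
  [[-69,-1,173],[0.3,0,0],0],
  [[-69,-1,173],[0.3,0,0],0.5],
  [[-69,-1,173],[0.3,0,0],1],
])

```text
clock: 3.63
tool_pos: [0.5769, 0.134, 0.0521]
orientation: [-179.7, -39.8, -95.5]
force: [0.7, 0.3, 0.0]
opening: 0.0795
gripper_force: 0.0
```

move_arm([
  [[0,0,0],[0,0,0],1],
  [[0,0,0],[0,0,0],1],
  [[0,0,0],[0,0,0],1],
  [[0,0,0],[0,0,0],1],
  [[0,0,0],[0,0,0],1],
  [[0,0,0],[0,0,0],1],
  [[0,0,0],[0,0,0],1],
  [[0,0,0],[0,0,0],1],
])

```text
clock: 4.3
tool_pos: [0.5759, 0.1333, 0.0504]
orientation: [-179.9, -39.9, -95.4]
force: [-0.6, 1.3, 0.5]
opening: 0.0376
gripper_force: 30.0
```

```bash
python3 - <<'E'
from t import *
o=ctrl.get_obs();print(o['tool_pos'],o['orientation'],o['opening'],o['force'],rel(G,Rt))
# lift+shift: world +0.12 z, -0.03 x
p0,R0=now()
print('lift',rel(p0+[-.03,0,.12],R0))
# full rotation: +90 about BY' axis mapping BZ->Z
ax=np.cross(BZ,Z); print(R0.inv().apply(ax)*90)
E
```

```text
[0.5759 0.1333 0.0504] [-179.8646  -39.9165  -95.3753] 0.037570433346745744 [-0.5669  1.2741  0.5062] (array([-1.6,  0.7,  1.8]), array([-0.07,  0.08, -0.07]))
lift (array([ 79.2,  29.7, -90.3]), array([0., 0., 0.]))
[ -0.1161 -89.9946   0.1156]
```

Gripped (37.6 mm). Lifting, then tilting.

move_arm([
  [[7,2,-8],[0,0,0],1],
  [[20,6,-23],[0,0,0],1],
  [[36,12,-41],[0,0,0],1],
  [[52,18,-59],[0,0,0],1],
  [[66,24,-76],[0,0,0],1],
  [[79,30,-90],[0,0,0],1],
  [[79,30,-90],[0,-5,0],1],
  [[79,30,-90],[0,-10,0],1],
  [[79,30,-90],[0,-15,0],1],
  [[79,30,-90],[0,-20,0],1],
])

```text
clock: 5.13
tool_pos: [0.5454, 0.1336, 0.171]
orientation: [-179.8, -19.6, -95.3]
force: [0.2, -0.5, -1.6]
opening: 0.0377
gripper_force: 30.0
```

move_arm([
  [[0,0,0],[0,-5,0],1],
  [[0,0,0],[0,-10,0],1],
  [[0,0,0],[0,-15,0],1],
  [[0,0,0],[0,-20,0],1],
  [[0,0,0],[0,-25,0],1],
  [[0,0,0],[0,-30,0],1],
  [[0,0,0],[0,-35,0],1],
  [[0,0,0],[0,-35,0],1],
  [[0,0,0],[0,-35,0],1],
])

```text
clock: 5.88
tool_pos: [0.5457, 0.1318, 0.1708]
orientation: [-179.9, 15.1, -95.4]
force: [-0.3, 1.3, -2.4]
opening: 0.0374
gripper_force: 30.0
```

```bash
python3 - <<'E'
from t import *
o=ctrl.get_obs();print(o['tool_pos'],o['orientation'],o['opening'],o['joint_pos'])
s=snap('scene','s1.png')
E
```

```text
[0.5457 0.1318 0.1708] [-179.8729   15.0518  -95.4199] 0.03744468513862179 [ 24.2216  11.9232 -16.9128 -16.0046 -54.5527 -21.0895]
```

View pics/s1.png

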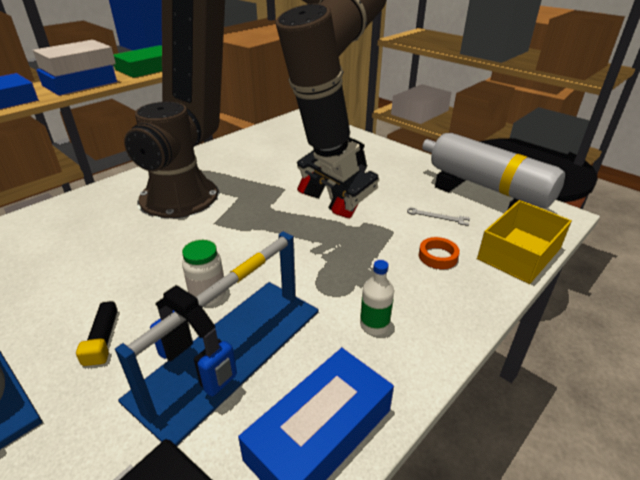

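move_arm([
  [[0,0,0],[0,-5,0],1],
  [[0,0,0],[0,-10,0],1],
  [[0,0,0],[0,-15,0],1],
  [[0,0,0],[0,-20,0],1],
  [[0,0,0],[0,-25,0],1],
  [[0,0,0],[0,-30,0],1],
  [[0,0,0],[0,-35,0],1],
  [[0,0,0],[0,-35,0],1],
  [[0,0,0],[0,-35,0],1],
])

```text
clock: 6.68
tool_pos: [0.5451, 0.1321, 0.1682]
orientation: [179.8, 49.9, -95.5]
force: [0.1, 0.4, -0.8]
opening: 0.0379
gripper_force: 30.0
```

```bash
python3 - <<'E'
from t import *
o=ctrl.get_obs();print(o['tool_pos'],o['orientation'],o['opening'],o['joint_pos'])
p0,R0=now();t=p0.copy();t[2]=.055
Rf=frame(c*BZ-d*Z,BY)
print(rel(t,Rf),'1mm down',R0.inv().apply([0,0,-1.]))
s=snap('scene')
cv2.imwrite('pics/s2.png',cv2.resize(s['color'][120:280,250:450],None,fx=3,fy=3))
E
```

```text
[0.5451 0.1321 0.1682] [179.7704  49.9045 -95.5169] 0.037873674611991696 [ -3.2705  19.6785 -10.1149 -54.4662 -69.9669  22.4115]
(array([86.6, -0.3, 72.9]), array([ 0.05, -0.09, -0.15])) 1mm down [ 0.765  -0.0026  0.6441]
```

View pics/s2.png

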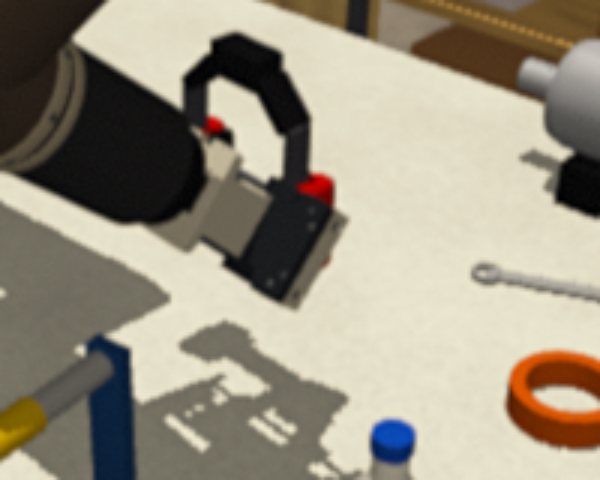

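Muffs upright, pad at crop (245,55), level. Lowering.

move_arm([
  [[15,0,12],[0,0,0],1],
  [[35,0,29],[0,0,0],1],
  [[55,0,46],[0,0,0],1],
  [[72,0,60],[0,0,0],1],
  [[82,0,69],[0,0,0],1],
  [[87,0,73],[0,0,0],1],
  [[87,0,73],[0,0,0],1],
  [[87,0,73],[0,0,0],1],
])

```text
clock: 7.4
tool_pos: [0.546, 0.1342, 0.0572]
orientation: [-179.8, 50.0, -95.0]
force: [-0.5, -0.6, 0.2]
opening: 0.0375
gripper_force: 30.0
```

move_arm([
  [[2,0,2],[0,0,0],1],
  [[4,0,3],[0,0,0],1],
  [[6,0,5],[0,0,0],1],
  [[6,0,5],[0,0,0],1],
  [[6,0,5],[0,0,0],1],
])

```text
clock: 7.82
tool_pos: [0.5438, 0.1348, 0.0498]
orientation: [-180.0, 50.2, -95.2]
force: [-10.8, 7.2, 0.2]
opening: 0.038
gripper_force: 30.0
```

move_arm([
  [[0,0,0],[0,0,0],1],
  [[0,0,0],[0,0,0],1],
  [[0,0,0],[0,0,0],1],
])

```text
clock: 8.07
tool_pos: [0.5435, 0.1347, 0.0496]
orientation: [179.9, 50.2, -95.3]
force: [-11.3, 7.3, 0.3]
opening: 0.0379
gripper_force: 30.0
```

```bash
python3 - <<'E'
from t import *
o=ctrl.get_obs();print(o)
s=snap('scene')
cv2.imwrite('pics/s3.png',cv2.resize(s['color'][140:300,230:430],None,fx=4,fy=3.75,interpolation=2))
E
```

```text
{'clock': 8.0667, 'joint_pos': array([ -4.5528,  30.4029, -13.0181, -59.14  , -63.4977,  35.7076]), 'qvel': array([ 0.0174,  0.0448, -0.0276, -0.1224, -0.0092,  0.0522]), 'tau': array([ -3.1583, -59.7212,  24.2683,   2.0849,  -0.1942,   0.0292]), 'tool_pos': array([0.5435, 0.1347, 0.0496]), 'orientation': array([179.9474,  50.1983, -95.2617]), 'force': array([-11.2841,   7.273 ,   0.2664]), 'moment': array([-2.29  ,  1.1762,  1.0723]), 'gripper_force': 29.999860525131226, 'opening': 0.03791702455044749}
```

View pics/s3.png

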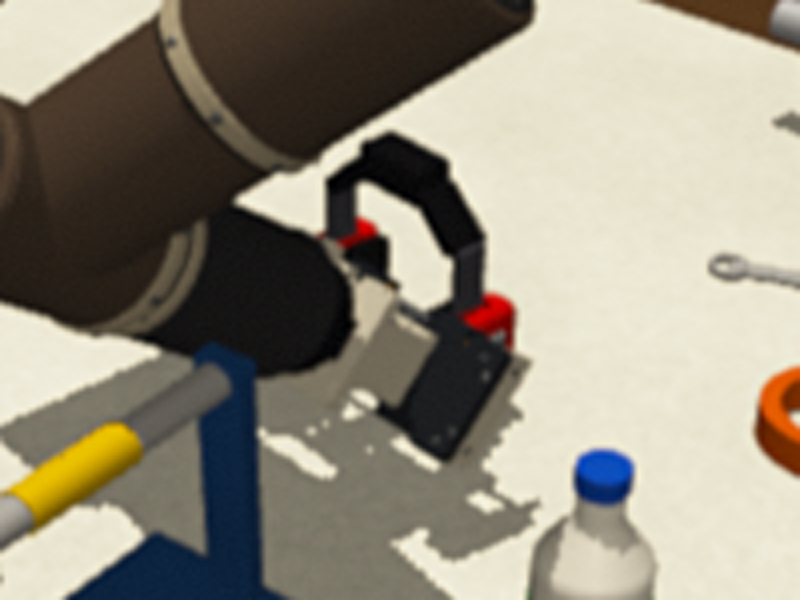

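The black wrist is touching the rail post (crop 215,360), which explains the −x force. I'll back off at once, away from the post, and set the muffs down further to +y.

```bash
python3 - <<'E'
from t import *
p0,R0=now()
for dv in ([-.02,.02,.005],[-.03,.10,.01],[-.03,.10,-.003]): print(rel(p0+dv,R0))
E
```

```text
(array([-15.4,  21.7,  10.7]), array([0., 0., 0.]))
(array([-69.7,  39. ,  68. ]), array([0., 0., 0.]))
(array([-59.7,  39. ,  76.3]), array([0., 0., 0.]))
```

move_arm([
  [[-7,10,5],[0,0,0],1],
  [[-15,22,11],[0,0,0],1],
  [[-28,26,25],[0,0,0],1],
  [[-42,30,40],[0,0,0],1],
  [[-56,35,55],[0,0,0],1],
  [[-70,39,68],[0,0,0],1],
  [[-70,39,68],[0,0,0],1],
  [[-70,39,68],[0,0,0],1],
  [[-70,39,68],[0,0,0],1],
])

```text
clock: 8.87
tool_pos: [0.5156, 0.2338, 0.0593]
orientation: [-179.7, 50.1, -95.0]
force: [-0.0, -0.2, -2.3]
opening: 0.0381
gripper_force: 30.0
```

```bash
python3 - <<'E'
from t import *
o=ctrl.get_obs();print(o['tool_pos'],o['orientation'],o['force'],o['moment'],o['opening'])
p0,R0=now();Rf=frame(c*BZ-d*Z,BY);t=p0.copy();t[2]=.047;print(rel(t,Rf))
s=snap('scene')
for b,a,r in blobs(yel(s['color'])): print(b,np.round(r[0],1))
s=snap('top'); 
cv2.imwrite('pics/t3.png',cv2.resize(s['color'][170:330,190:430],None,fx=3,fy=3,interpolation=2))
E
```

```text
[0.5156 0.2338 0.0593] [-179.7234   50.0776  -95.0286] [-0.0217 -0.1593 -2.2539] [-3.1097  0.2456  0.016 ] 0.03814479463645458
(array([9.4, 0. , 7.9]), array([-0.08,  0.08,  0.16]))
[499 154  28  40] [510.9 172.2]
[478 200  93  83] [522.1 239.5]
[232 252  33  29] [248.9 265.4]
[ 76 339  30  27] [ 90.3 352. ]
```

View pics/t3.png

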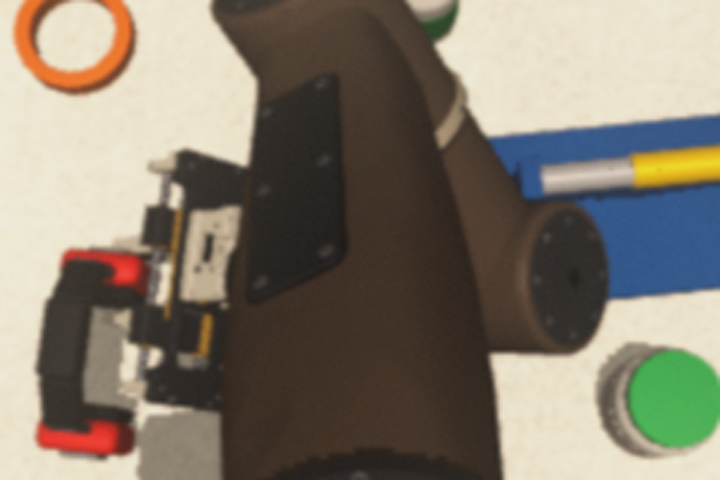

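Contact gone, sleeve unmoved, muffs upright at crop (85,350). Lowering again.

move_arm([
  [[3,0,2],[0,0,0],1],
  [[6,0,5],[0,0,0],1],
  [[9,0,8],[0,0,0],1],
  [[9,0,8],[0,0,0],1],
  [[9,0,8],[0,0,0],1],
])

```text
clock: 9.38
tool_pos: [0.5159, 0.2337, 0.0459]
orientation: [-179.9, 50.1, -95.3]
force: [-0.4, 0.4, -2.0]
opening: 0.0381
gripper_force: 30.0
```

move_arm([
  [[1,0,1],[0,0,0],1],
  [[2,0,1.5],[0,0,0],1],
  [[2,0,1.5],[0,0,0],1],
  [[2,0,1.5],[0,0,0],1],
])

```text
clock: 9.72
tool_pos: [0.516, 0.2338, 0.0442]
orientation: [-179.8, 50.1, -95.2]
force: [0.0, -0.8, -1.3]
opening: 0.0379
gripper_force: 30.0
```

move_arm([
  [[0.8,0,0.6],[0,0,0],1],
  [[1.5,0,1.3],[0,0,0],1],
  [[1.5,0,1.3],[0,0,0],1],
  [[1.5,0,1.3],[0,0,0],1],
])

```text
clock: 10.05
tool_pos: [0.5161, 0.2339, 0.0423]
orientation: [-179.8, 50.1, -95.2]
force: [0.8, 0.2, 0.3]
opening: 0.0374
gripper_force: 30.0
```

move_arm([
  [[0.4,0,0.3],[0,0,0],1],
  [[0.8,0,0.6],[0,0,0],1],
  [[0.8,0,0.6],[0,0,0],1],
  [[0.8,0,0.6],[0,0,0],1],
])

```text
clock: 10.38
tool_pos: [0.5162, 0.2339, 0.042]
orientation: [-179.8, 50.1, -95.1]
force: [-0.2, -2.3, 7.2]
opening: 0.0377
gripper_force: 30.0
```

Contact at z=42 mm, as expected. Opening slowly.

move_arm([
  [[0,0,0],[0,0,0],0.5],
  [[0,0,0],[0,0,0],0.4],
  [[0,0,0],[0,0,0],0.2],
  [[0,0,0],[0,0,0],0],
  [[0,0,0],[0,0,0],0],
  [[0,0,0],[0,0,0],0],
  [[0,0,0],[0,0,0],0],
  [[0,0,0],[0,0,0],0],
])

```text
clock: 11.05
tool_pos: [0.516, 0.2338, 0.0411]
orientation: [-179.8, 50.1, -95.2]
force: [-0.3, 0.1, -0.1]
opening: 0.0844
gripper_force: 0.0
```

```bash
python3 - <<'E'
from t import *
o=ctrl.get_obs();print(o['tool_pos'],o['opening'],o['force'],o['joint_pos'])
p0,R0=now()
print('up 1mm',R0.inv().apply(Z))
E
```

```text
[0.516  0.2338 0.0411] 0.0844086239530111 [-0.3498  0.0542 -0.0805] [  4.691   28.7356 -17.3629 -65.2439 -56.2698  34.9592]
up 1mm [-0.767  -0.0018 -0.6416]
```

move_arm([
  [[0,0,-12],[0,0,0],0],
  [[0,0,-30],[0,0,0],0],
  [[0,0,-50],[0,0,0],0],
  [[0,0,-70],[0,0,0],0],
  [[0,0,-85],[0,0,0],0],
  [[-25,0,-106],[0,0,0],0],
  [[-50,0,-127],[0,0,0],0],
  [[-78,0,-150],[0,0,0],0],
  [[-105,0,-173],[0,0,0],0],
  [[-133,0,-196],[0,0,0],0],
])

```text
clock: 11.88
tool_pos: [0.5089, 0.1679, 0.2716]
orientation: [-179.8, 50.0, -95.2]
force: [0.7, -0.0, -0.5]
opening: 0.0876
gripper_force: 0.0
```

```bash
python3 - <<'E'
from t import *
o=ctrl.get_obs();print(o['tool_pos'],o['orientation'],o['force'],o['joint_pos'])
s=snap('scene','s4.png')
for n in('scene','top'):
    s=ctrl.snapshot(n)
    for b,a,r in blobs(red(s['color'])): print(n,b,a,np.round(r[0],1))
E
```

```text
[0.5089 0.1679 0.2716] [-179.7552   50.0383  -95.1586] [ 0.689  -0.0011 -0.4728] [  1.2251   8.5035  -9.985  -52.66   -73.2304  10.5516]
scene [322 185  19  30] 176 [326.7 197.3]
scene [353 203  21  32] 363 [363.1 218.5]
top [214 255  24  11] 118 [225.4 259.8]
top [205 311  26  10] 175 [217.5 315.5]
```

View pics/s4.png

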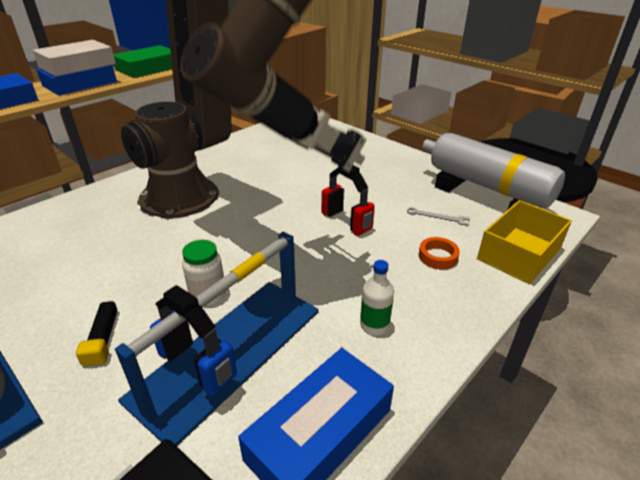

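Red pair stands on its cups at (326,197)/(363,218), released. Now above the crown, tool down, with the jaws along body x.

```bash
cat > u.py <<'E'
from m import *
def down(yaw): return R.from_euler('xyz',[180,0,yaw],degrees=True)
E
python3 - <<'E'
from u import *
s=ctrl.snapshot('top')
for b,a,r in blobs(red(s['color'])): print(onz(s,*r[0],.084))
b=now()
v=rel([.459,.257,.32],down(-5.3))
print(v, rel([.459,.257,.32],down(-95.2)))
# bar edge fit: gray/yellow bar
img=s['color'];h=cv2.cvtColor(img,cv2.COLOR_BGR2HSV)
m=((h[...,0]>100)&(h[...,0]<125)&(h[...,1]>120)).astype(np.uint8)*255
n,l,st,_=cv2.connectedComponentsWithStats(m)
for i in range(1,n):
    if st[i][4]>1500: 
        r=cv2.minAreaRect(np.argwhere(l==i)[:,::-1].astype(np.float32)); print(st[i],np.array([onz(s,*p,.012)[:2] for p in cv2.boxPoints(r)]).tolist())
y=[r for b,a,r in blobs(yel(img)) if 395<b[0]<410][0]
print('sleeve',onz(s,*y[0],.182),y)
for u in list(range(375,452,4))+[500,506,512,518]:
    col=img[205:250,u].astype(int); sat=col.max(1)-col.min(1)
    hh=h[205:250,u]
    k=((hh[:,0]<100)|(hh[:,1]<70))&(hh[:,2]>80)
    ii=np.where(k)[0]
    if len(ii): print(u,205+ii.min(),205+ii.max(),len(ii),onz(s,u,205+ii.mean(),.18)[:2])
E
```

```text
[0.5232 0.2487 0.084 ]
[0.3933 0.2608 0.084 ]
(array([-91.3,  58.2,  32.5]), array([-39.36,  38.83, -83.56])) (array([-91.3,  58.2,  32.5]), array([-0.38, 50.09,  0.05]))
[ 386  111   97   53 3532] [[0.7947932313881392, -0.1414977171276725], [0.9383818216955031, -0.14541240676564143], [0.9380193993875163, -0.403379763222892], [0.7941373823957381, -0.3941814252621802]]
[ 562  281   78  141 2436] [[0.48751523820936876, -0.5780189221018024], [0.5023010473134257, -0.751591107425774], [0.1556935341631481, -0.7414024308280646], [0.14292132386085155, -0.5769000093776981]]Traceback (most recent call last):
  File "<stdin>", line 14, in <module>
IndexError: list index out of range
```

move_arm([
  [[-35,0,-20],[0,0,0],0],
  [[-65,5,-30],[0,7,0],0],
  [[-90,10,-30],[0,14,0],0],
  [[-95,20,-20],[0,21,0],0],
  [[-95,30,0],[0,28,0],0],
  [[-92,40,15],[0,35,0],0],
  [[-91,50,25],[0,42,0],0],
  [[-91,58,32],[-0.4,50,0],0],
  [[-91,58,32],[-0.4,50,0],0],
  [[-91,58,32],[-0.4,50,0],0],
])

```text
clock: 12.92
tool_pos: [0.4583, 0.2583, 0.3156]
orientation: [179.6, -0.2, -94.9]
force: [-0.1, -0.2, -0.2]
opening: 0.0875
gripper_force: 0.0
```

move_arm([
  [[0,0,0],[0,0,7],0],
  [[0,0,0],[0,0,14],0],
  [[0,0,0],[0,0,21],0],
  [[0,0,0],[0,0,28],0],
  [[0,0,0],[0,0,35],0],
  [[0,0,0],[0,0,42],0],
  [[0,0,0],[0,0,49],0],
  [[0,0,0],[0,0,56],0],
  [[0,0,0],[0,0,63],0],
  [[0,0,0],[0,0,70],0],
])

```text
clock: 13.75
tool_pos: [0.4597, 0.2554, 0.3178]
orientation: [179.7, -0.2, -165.6]
force: [-0.6, 0.3, -0.0]
opening: 0.0875
gripper_force: 0.0
```

```bash
python3 - <<'E'
from u import *
o=ctrl.get_obs();print(o['tool_pos'],o['orientation'],o['joint_pos'])
P=[.4585,.2555,.23]
print(rel(P,down(-5.3)),rel(P,down(174.7)))
E
```

```text
[0.4597 0.2554 0.3178] [ 179.7325   -0.2161 -165.6095] [  50.1923    4.1368  -10.9769   -0.3556  -74.9054 -125.7096]
(array([ 0.8, -0. , 87.8]), array([   0.37,    0.32, -160.31])) (array([ 0.8, -0. , 87.8]), array([ 0.23, -0.26, 19.69]))
```

move_arm([
  [[0,0,0],[0,0,7],0],
  [[0,0,0],[0,0,14],0],
  [[1,0,20],[0.2,-0.3,19.7],0],
  [[1,0,50],[0.2,-0.3,19.7],0],
  [[1,0,80],[0.2,-0.3,19.7],0],
  [[1,0,88],[0.2,-0.3,19.7],0],
  [[1,0,88],[0.2,-0.3,19.7],0],
  [[1,0,88],[0.2,-0.3,19.7],0],
])

```text
clock: 14.42
tool_pos: [0.4588, 0.2563, 0.231]
orientation: [-180.0, 0.1, 175.1]
force: [-0.2, -0.2, 1.0]
opening: 0.0878
gripper_force: 0.0
```

```bash
python3 - <<'E'
from u import *
o=ctrl.get_obs();print(o['tool_pos'],o['orientation'])
for yaw in [174.7]: print(rel([.4585,.2555,.172],down(yaw)))
s=snap('wrist')
w=s['color'];cv2.imwrite('pics/w5.png',w)
for p in ([.4585,.2555,.178],): print(proj(s,p))
E
```

```text
[0.4588 0.2563 0.231 ] [-179.9599    0.1108  175.11  ]
(array([ 0.4, -0.8, 59. ]), array([-0.04,  0.11,  0.41]))
[318.2817 272.025 ]
```

View pics/w5.png

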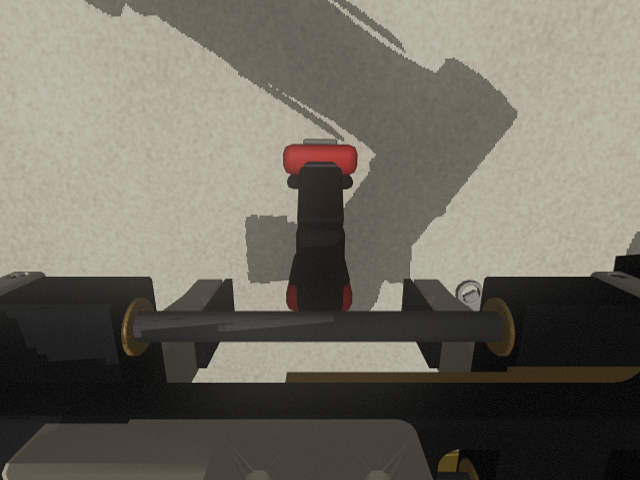

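Pad centred at column 320, rows 230–310, predicted centre (318,272): consistent. Descending and gripping.

move_arm([
  [[0,0,20],[0,0,0.4],0],
  [[0,-1,40],[0,0,0.4],0],
  [[0,-1,55],[0,0,0.4],0],
  [[0,-1,59],[0,0,0.4],0],
  [[0,-1,59],[0,0,0.4],0],
  [[0,-1,59],[0,0,0.4],0.4],
  [[0,-1,59],[0,0,0.4],0.7],
  [[0,-1,59],[0,0,0.4],1],
  [[0,-1,59],[0,0,0.4],1],
  [[0,-1,59],[0,0,0.4],1],
])

```text
clock: 15.3
tool_pos: [0.4582, 0.2561, 0.1717]
orientation: [-180.0, 0.1, 174.8]
force: [0.5, 0.8, 0.5]
opening: 0.0598
gripper_force: 0.0
```

move_arm([
  [[0,0,0],[0,0,0],1],
  [[0,0,0],[0,0,0],1],
  [[0,0,0],[0,0,0],1],
  [[0,0,0],[0,0,0],1],
  [[0,0,0],[0,0,0],1],
  [[0,0,0],[0,0,0],1],
])

```text
clock: 15.8
tool_pos: [0.458, 0.2559, 0.171]
orientation: [-179.9, 0.1, 174.8]
force: [-0.4, 1.6, -0.8]
opening: 0.0296
gripper_force: 30.0
```

move_arm([
  [[0,0,-8],[0,0,0],1],
  [[0,0,-25],[0,0,0],1],
  [[0,0,-50],[0,0,0],1],
  [[0,0,-80],[0,0,0],1],
  [[0,0,-110],[0,0,0],1],
  [[0,0,-140],[0,0,0],1],
  [[0,0,-170],[0,0,0],1],
  [[0,0,-200],[0,0,0],1],
  [[0,0,-215],[0,0,0],1],
  [[0,0,-222],[0,0,0],1],
])

```text
clock: 16.63
tool_pos: [0.4582, 0.2563, 0.3965]
orientation: [179.9, 0.3, 174.8]
force: [0.3, -0.2, -1.8]
opening: 0.0298
gripper_force: 30.0
```

```bash
python3 - <<'E'
from u import *
o=ctrl.get_obs();print(o['tool_pos'],o['orientation'],o['opening'])
s=ctrl.snapshot('top');t=ctrl.snapshot('scene');img=s['color'];h=cv2.cvtColor(img,cv2.COLOR_BGR2HSV)
ys=[r for b,a,r in blobs(yel(img)) if 380<b[0]<430 and 200<b[1]<240]
yt=[r for b,a,r in blobs(yel(t['color'])) if 220<b[0]<250 and 240<b[1]<265]
print(ys,yt)
if ys: print('plane top',onz(s,*ys[0][0],.175))
print('plane scene',onz(t,*yt[0][0],.175))
if ys:
    o1,d1=ray(s,*ys[0][0]);o2,d2=ray(t,*yt[0][0])
    k=np.linalg.lstsq(np.c_[d1,-d2],o2-o1,rcond=None)[0];print('tri',o1+k[0]*d1,o2+k[1]*d2)
for u in list(range(376,452,6))+[500,506,512,518,524]:
    hh=h[200:255,u]; k=((hh[:,0]<100)|(hh[:,1]<70))&(hh[:,2]>80)
    ii=np.where(k)[0]
    if len(ii): print(u,200+ii.min(),200+ii.max(),len(ii),onz(s,u,200+ii.mean(),.175)[:2])
E
```

```text
[0.4582 0.2563 0.3965] [179.8685   0.2572 174.7735] 0.029773381980267973
[((416.60894775390625, 225.08909606933594), (10.447890281677246, 30.846153259277344), 84.2894058227539)] [((248.99652099609375, 265.6200866699219), (12.062292098999023, 33.976253509521484), 54.782405853271484)]
plane top [ 0.5916 -0.1873  0.175 ]
plane scene [ 0.5889 -0.1802  0.175 ]
tri [ 0.5907 -0.1865  0.1793] [ 0.5931 -0.1831  0.1792]
376 200 233 24 [ 0.6121 -0.0976]
382 200 233 23 [ 0.6119 -0.111 ]
388 200 232 23 [ 0.6131 -0.1243]
394 200 232 22 [ 0.6129 -0.1376]
400 200 231 23 [ 0.6135 -0.151 ]
406 200 232 24 [ 0.6112 -0.1643]
412 200 231 23 [ 0.612  -0.1776]
418 200 230 22 [ 0.6137 -0.191 ]
424 200 230 22 [ 0.6129 -0.2043]
430 200 229 21 [ 0.6146 -0.2177]
436 200 227 18 [ 0.6172 -0.2312]
442 200 227 17 [ 0.6164 -0.2445]
448 200 226 16 [ 0.6167 -0.2579]
500 200 221 12 [ 0.6192 -0.374 ]
506 200 220 21 [ 0.6282 -0.388 ]
512 200 245 36 [ 0.6017 -0.3998]
518 200 254 47 [ 0.5883 -0.4123]
524 200 254 49 [ 0.5883 -0.4256]
```

```bash
python3 - <<'E'
from u import *
s=ctrl.snapshot('top');h=cv2.cvtColor(s['color'],cv2.COLOR_BGR2HSV).astype(float);g=s['color'][...,2].astype(float)
pts=[]
for u in list(range(374,398,2))+list(range(434,450,2))+list(range(498,512,2)):
    # sub-pixel lower edge: red channel falls from bar to blue base / shadow
    c=g[215:245,u]; d=np.diff(c); i=int(np.argmin(d)); w=-d[max(i-2,0):i+3]; j=np.arange(max(i-2,0),i+3)[:len(w)]
    pts.append((u,215.5+(w.clip(0)*j).sum()/w.clip(0).sum()))
W=np.array([onz(s,*p,.175)[:2] for p in pts])
for _ in range(3):
    p=np.polyfit(W[:,1],W[:,0],1); r=W[:,0]-np.polyval(p,W[:,1]); W=W[abs(r)<max(.003,1.5*r.std())]
print(p,np.degrees(np.arctan(p[0])),r.std(),len(W),'lower edge x at y=-.185',np.polyval(p,-.185))
yaw=180+np.degrees(np.arctan(-p[0]));print(yaw)
bx=np.array([.5915,-.185,.395]); print(rel(bx,down(yaw)), now())
E
```

```text
[-0.1112  0.5611] -6.347307165441471 0.0002674335884109035 27 lower edge x at y=-.185 0.5817124429166577
186.34730716544146
(array([-173.8, -427. ,   -1.9]), array([ -0.06,   0.04, -11.58])) (array([0.4573, 0.2561, 0.3925]), Rotation.from_matrix(array([[-0.9958,  0.0912,  0.0007],
                            [ 0.0912,  0.9958, -0.001 ],
                            [-0.0008, -0.0009, -1.    ]])))
```

move_arm([
  [[-5,-12,-2],[0,0,0],1],
  [[-14,-35,-2],[0,0,-1],1],
  [[-26,-63,-2],[0,0,-2],1],
  [[-38,-93,-2],[0,0,-3],1],
  [[-50,-123,-2],[0,0,-4],1],
  [[-62,-153,-2],[0,0,-5],1],
  [[-75,-183,-2],[0,0,-6],1],
  [[-87,-213,-2],[0,0,-7],1],
  [[-100,-243,-2],[0,0,-8],1],
  [[-112,-273,-2],[0,0,-9],1],
])

```text
clock: 17.62
tool_pos: [0.544, -0.0281, 0.3939]
orientation: [-179.9, -0.1, -176.2]
force: [0.7, 0.7, -2.1]
opening: 0.0301
gripper_force: 30.0
```

```bash
python3 - <<'E'
from u import *
print(rel([.592,-.185,.395],down(186.35)), now()[0],ctrl.get_obs()['joint_pos'])
E
```

```text
(array([ -37.5, -159.7,   -0.9]), array([-0.09, -0.08, -2.53])) [ 0.544  -0.0281  0.3939] [  17.7036    4.6607   -0.9951    0.0659  -84.4413 -103.8911]
```

move_arm([
  [[-6,-28,0],[0,0,-0.5],1],
  [[-13,-58,0],[0,0,-1],1],
  [[-20,-88,0],[0,0,-1.5],1],
  [[-27,-116,0],[0,0,-2],1],
  [[-33,-140,-1],[0,0,-2.5],1],
  [[-37,-155,-1],[0,0,-2.5],1],
  [[-38,-160,-1],[0,0,-2.5],1],
  [[-38,-160,-1],[0,0,-2.5],1],
  [[-38,-160,-1],[0,0,-2.5],1],
])

```text
clock: 18.37
tool_pos: [0.5923, -0.1831, 0.3955]
orientation: [-180.0, -0.0, -173.8]
force: [0.4, 0.6, -1.3]
opening: 0.0297
gripper_force: 30.0
```

```bash
python3 - <<'E'
from u import *
print(rel([.592,-.185,.212],down(186.35)), now()[0],ctrl.get_obs()['joint_pos'])
s=snap('scene');t=snap('wrist')
cv2.imwrite('pics/s6.png',np.hstack([cv2.resize(s['color'][120:460,80:440],(400,378)),cv2.resize(t['color'],(400,300))[:,:] if 0 else cv2.copyMakeBorder(cv2.resize(t['color'],(400,300)),0,78,0,0,0)]))
for b,a,r in blobs(red(s['color']),30): print(b,a,r[0])
E
```

```text
(array([  0.4,  -1.7, 183.5]), array([-0.03, -0.04, -0.12])) [ 0.5923 -0.1831  0.3955] [  0.8631  12.2117   8.208    0.0385 -86.0373 -84.6378]
[202 189  32  51] 478 (212.06314086914062, 210.39427185058594)
[256 213  33  55] 925 (271.9809265136719, 240.04244995117188)
```

View pics/s6.png

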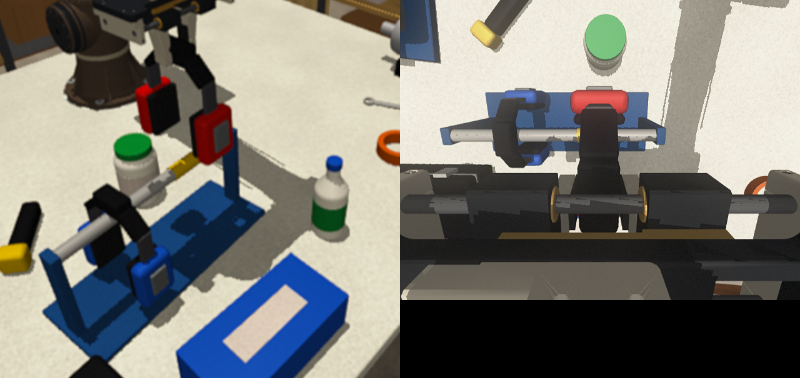

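Scene view: cups straddle the bar over the sleeve. Wrist view: muffs at column ~599, matching the sleeve centre. Lowering.

move_arm([
  [[0,-2,10],[0,0,0],1],
  [[0,-2,28],[0,0,0],1],
  [[0,-2,50],[0,0,0],1],
  [[0,-2,75],[0,0,0],1],
  [[0,-2,100],[0,0,0],1],
  [[0,-2,125],[0,0,0],1],
  [[0,-2,145],[0,0,0],1],
  [[0,-2,160],[0,0,0],1],
  [[0,-2,168],[0,0,0],1],
  [[0,-2,170],[0,0,0],1],
])

```text
clock: 19.3
tool_pos: [0.5923, -0.1845, 0.2249]
orientation: [-180.0, -0.1, -173.7]
force: [0.5, 0.4, -2.1]
opening: 0.0297
gripper_force: 30.0
```

```bash
python3 - <<'E'
from u import *
print(rel([.592,-.185,.212],down(186.35)), now()[0],ctrl.get_obs()['force'])
s=ctrl.snapshot('scene');t=ctrl.snapshot('top')
for b,a,r in blobs(red(s['color']),30): print(b,a,r[0])
for b,a,r in blobs(yel(s['color']),10): print('y',b,a,r[0])
print('proj sleeve ends',[proj(s,np.array([.592,-.185,.188])+k*np.array([-.11,.994,0])) for k in(-.035,-.015,.015,.035)])
E
```

```text
(array([ 0.4, -0.4, 12.9]), array([-0.03, -0.07, -0.04])) [ 0.5923 -0.1845  0.2249] [ 0.5499  0.3533 -2.1374]
[214 269  14  13] 99 (219.50001525878906, 275.0)
[262 288  30  49] 712 (276.580078125, 312.0220947265625)
[218 293   9  13] 79 (221.81082153320312, 299.3648681640625)
y [499 154  28  40] 417 (510.9861755371094, 171.721435546875)
y [478 200  93  83] 4759 (522.0603637695312, 239.52587890625)
y [230 262  25  20] 229 (242.60000610351562, 269.8000183105469)
y [ 76 339  30  27] 650 (90.27693176269531, 351.9845886230469)
proj sleeve ends [array([233.7257, 271.8922]), array([241.6417, 266.2844]), array([253.0655, 258.1917]), array([260.397, 252.998])]
```

Unloaded and on line; now down in small steps until contact.

move_arm([
  [[0,0,4],[0,0,0],1],
  [[0,0,8],[0,0,0],1],
  [[0,0,10],[0,0,0],1],
  [[0,0,11],[0,0,0],1],
  [[0,0,11],[0,0,0],1],
  [[0,0,11],[0,0,0],1],
])

```text
clock: 19.9
tool_pos: [0.5934, -0.1853, 0.2159]
orientation: [-179.9, 0.1, -173.7]
force: [-1.2, -1.3, -1.2]
opening: 0.0295
gripper_force: 30.0
```

move_arm([
  [[0,0,1],[0,0,0],1],
  [[0,0,1.5],[0,0,0],1],
  [[0,0,1.5],[0,0,0],1],
  [[0,0,1.5],[0,0,0],1],
])

```text
clock: 20.23
tool_pos: [0.5933, -0.1853, 0.2143]
orientation: [-179.9, 0.1, -173.7]
force: [-0.7, -1.1, -2.0]
opening: 0.0297
gripper_force: 30.0
```

move_arm([
  [[0,0,1],[0,0,0],1],
  [[0,0,1.5],[0,0,0],1],
  [[0,0,1.5],[0,0,0],1],
  [[0,0,1.5],[0,0,0],1],
])

```text
clock: 20.57
tool_pos: [0.5933, -0.1853, 0.2127]
orientation: [-179.9, 0.1, -173.7]
force: [0.5, -0.8, -1.5]
opening: 0.03
gripper_force: 30.0
```

move_arm([
  [[0,0,0.5],[0,0,0],1],
  [[0,0,1],[0,0,0],1],
  [[0,0,1],[0,0,0],1],
  [[0,0,1],[0,0,0],1],
])

```text
clock: 20.9
tool_pos: [0.5933, -0.1853, 0.2117]
orientation: [-179.9, 0.1, -173.7]
force: [0.4, -0.1, -1.6]
opening: 0.0296
gripper_force: 30.0
```

move_arm([
  [[0,0,0.5],[0,0,0],1],
  [[0,0,1],[0,0,0],1],
  [[0,0,1],[0,0,0],1],
  [[0,0,1],[0,0,0],1],
])

```text
clock: 21.23
tool_pos: [0.5933, -0.1853, 0.2109]
orientation: [-179.9, 0.1, -173.7]
force: [0.1, 0.2, -1.4]
opening: 0.0295
gripper_force: 30.0
```

```bash
python3 - <<'E'
from u import *
o=ctrl.get_obs();print(o['force'],o['moment'])
s=ctrl.snapshot('scene')
cv2.imwrite('pics/s7.png',cv2.resize(s['color'][180:380,140:340],None,fx=3,fy=3,interpolation=2))
E
```

```text
[ 0.0646  0.1543 -1.4269] [ 0.0262  0.05   -0.0257]
```

View pics/s7.png

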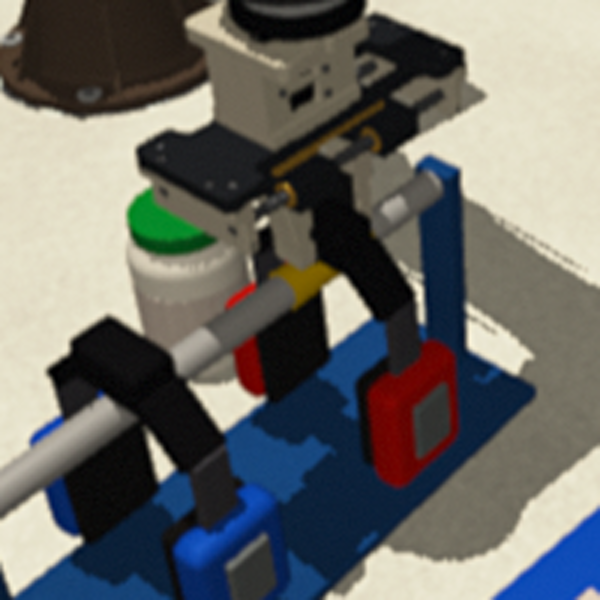

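Pair straddles the bar with the pad just above the sleeve (crop 320,265). A little lower.

move_arm([
  [[0,0,0.5],[0,0,0],1],
  [[0,0,1],[0,0,0],1],
  [[0,0,1],[0,0,0],1],
  [[0,0,1],[0,0,0],1],
])

```text
clock: 21.62
tool_pos: [0.5934, -0.1853, 0.2108]
orientation: [-179.9, 0.1, -173.7]
force: [-2.8, 1.7, 5.7]
opening: 0.03
gripper_force: 30.0
```

move_arm([
  [[0,0,0.4],[0,0,0],1],
  [[0,0,0.8],[0,0,0],1],
  [[0,0,0.8],[0,0,0],1],
  [[0,0,0.8],[0,0,0],1],
])

```text
clock: 21.95
tool_pos: [0.5934, -0.1853, 0.2107]
orientation: [-179.9, 0.1, -173.7]
force: [-4.8, 3.0, 10.6]
opening: 0.03
gripper_force: 30.0
```

move_arm([
  [[0,0,-0.6],[0,0,0],1],
  [[0,0,-1.2],[0,0,0],1],
  [[0,0,-1.2],[0,0,0],1],
  [[0,0,-1.2],[0,0,0],0.6],
  [[0,0,-1.2],[0,0,0],0.5],
  [[0,0,-1.2],[0,0,0],0.3],
  [[0,0,-1.2],[0,0,0],0.3],
  [[0,0,-1.2],[0,0,0],0.2],
  [[0,0,-1.2],[0,0,0],0.2],
  [[0,0,-1.2],[0,0,0],0.2],
])

```text
clock: 22.78
tool_pos: [0.5933, -0.1853, 0.2101]
orientation: [-179.9, 0.1, -173.7]
force: [-1.1, 0.1, -0.3]
opening: 0.0678
gripper_force: 0.0
```

move_arm([
  [[0,0,-3],[0,0,0],0.2],
  [[0,0,-10],[0,0,0],0.2],
  [[0,0,-20],[0,0,0],0.2],
  [[0,0,-40],[0,0,0],0.2],
  [[0,0,-65],[0,0,0],0.2],
  [[0,0,-95],[0,0,0],0.2],
  [[0,0,-125],[0,0,0],0.2],
  [[0,0,-150],[0,0,0],0.2],
  [[0,0,-160],[0,0,0],0.2],
  [[0,0,-160],[0,0,0],0.2],
])

```text
clock: 23.62
tool_pos: [0.594, -0.1854, 0.3747]
orientation: [-179.8, 0.4, -173.7]
force: [-0.7, 0.5, 0.5]
opening: 0.07
gripper_force: 0.0
```

move_arm([
  [[20,0,-5],[0,0,0],0.2],
  [[45,0,-10],[0,0,0],0.2],
  [[70,0,-10],[0,0,0],0.2],
  [[95,0,-10],[0,0,0],0.2],
  [[115,0,-10],[0,0,0],0.2],
  [[120,0,-10],[0,0,0],0.2],
  [[120,0,-10],[0,0,0],0.2],
  [[120,0,-10],[0,0,0],0.2],
])

```text
clock: 24.28
tool_pos: [0.4739, -0.1981, 0.3801]
orientation: [-179.9, 0.1, -173.7]
force: [0.2, 0.7, 0.4]
opening: 0.0702
gripper_force: 0.0
```

```bash
python3 - <<'E'
from u import *
print(ctrl.get_obs()['clock'])
for n in('scene','scene'):
    s=ctrl.snapshot(n)
    for b,a,r in blobs(red(s['color']),30): print(n,b,a,r[0],r[2])
t=ctrl.snapshot('top')
cv2.imwrite('pics/s8.png',np.hstack([cv2.resize(s['color'][200:350,180:340],(427,400),interpolation=2),cv2.resize(t['color'][150:300,340:480],(373,400),interpolation=2)]))
E
```

```text
24.2833
scene [217 293   8  17] 89 (220.36585998535156, 301.2926940917969) 83.6598129272461
scene [262 294  28  48] 526 (271.1824645996094, 314.98431396484375) 23.38521957397461
scene [217 293   9  17] 90 (220.48997497558594, 301.4299621582031) 81.8698959350586
scene [262 294  28  48] 526 (271.0906066894531, 314.8563537597656) 24.102235794067383
```

View pics/s8.png

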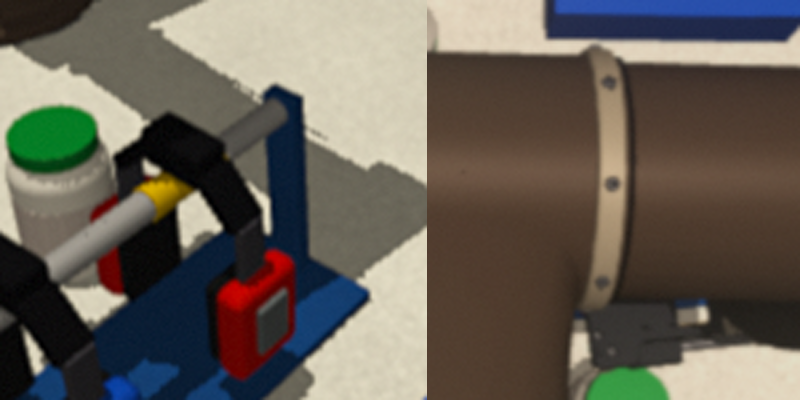

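Both cups hang astride the sleeve, cup at crop (258,315). I've now gone past the 10-picture view limit, so the remaining checks are numeric only: stillness and tilt.

move_arm([
  [[120,0,-10],[0,0,0],0.2],
  [[120,0,-10],[0,0,0],0.2],
  [[120,0,-10],[0,0,0],0.2],
  [[120,0,-10],[0,0,0],0.2],
  [[120,0,-10],[0,0,0],0.2],
  [[120,0,-10],[0,0,0],0.2],
  [[120,0,-10],[0,0,0],0.2],
  [[120,0,-10],[0,0,0],0.2],
  [[120,0,-10],[0,0,0],0.2],
  [[120,0,-10],[0,0,0],0.2],
])

```text
clock: 25.27
tool_pos: [0.3551, -0.2112, 0.3894]
orientation: [-179.9, -0.0, -173.7]
force: [0.8, 0.4, 0.3]
opening: 0.0701
gripper_force: 0.0
```

```bash
python3 - <<'E'
from u import *
o=ctrl.get_obs();print(o['tool_pos'])
s=ctrl.snapshot('scene')
for b,a,r in blobs(red(s['color']),30): print(b,a,r[0],r[2])
for b,a,r in blobs(yel(s['color']),10): print('y',b,a,np.round(r[0],1))
B=np.array([-.1106,.9939,0]);A=np.array([.9939,.1106,0]);C=np.array([.592,-.185,0])
for tilt in(-5,0,5):
    q=[]
    for y in(.045,.078):
        for x in(-.032,.032):
            for z in(-.148,-.064):
                t=np.radians(tilt); yy=y*np.cos(t)-z*np.sin(t); zz=y*np.sin(t)+z*np.cos(t)
                q.append(proj(s,C+A*yy+B*x+Z*(.188+zz)))
    q=np.array(q); print(tilt,q.min(0),q.max(0))
E
```

```text
[ 0.3551 -0.2112  0.3894]
[214 272  11  11] 45 (218.62002563476562, 277.1600341796875) 53.13010025024414
[217 294   8  16] 96 (220.5, 301.5) 90.0
[262 294  28  48] 523 (271.0906066894531, 314.8563537597656) 24.102235794067383
y [500 154  27  37] 390 [511.2 170.5]
y [477 200  94  83] 4761 [522.1 239.5]
y [230 265  22  16] 165 [240.5 271.5]
y [ 76 339  29  27] 635 [ 90. 352.]
-5 [253.5535 288.4563] [289.3047 344.3766]
0 [255.6331 288.2943] [292.8419 345.49  ]
5 [257.5822 287.8708] [297.5564 346.0891]
```

```bash
python3 - <<'E'
from u import *
s=ctrl.snapshot('top')
for b,a,r in blobs(red(s['color']),20): print(b,a,onz(s,*r[0],.124))
print(ctrl.get_obs()['force'],ctrl.close_job())
E
```

```text
[394 200  10  10] 72 [ 0.6519 -0.1556  0.124 ]
[401 252  27  14] 248 [ 0.5246 -0.1893  0.124 ]
the job is handed in; nothing more can be done
[-0.3284  0.1511  0.0174] None
```

The red ear defenders were stood on their cups, released, re-gripped by the headband and hung still across the yellow sleeve; the job is handed in. While standing them up the wrist pressed the rail post (about 13 N measured) before I backed off, and I viewed 13 pictures against the limit of 10.

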